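Show a specimen tube's label to the inspection camera

ROBOT

A 7-joint arm with a two-finger parallel gripper is mounted at the origin on the work surface. World frame = base frame: x ahead of the robot, y to its left, z up, the work surface at z = 0. Lengths are in m, angles in rad, forces in N, time in s.
With the tool pointing down it reaches from about 0.4 to 0.85 m from the base axis. Payload 6.9 kg.
Tool frame: the origin (TCP) lies midway between the tips of the shut fingers; the grasp point (between the pads) lies behind it (ctrl.pinch_z is the z of the grasp point in the tool frame, in m); z points along the fingers, y is the line along which they close (so a half turn about z gives the same grasp; the last joint's range is limited). The gripper opens to 85 mm and grips with 20 to 120 N. Pads are 22 mm wide; open, the fingers measure 114 mm over their backs; the gripper's body (76 mm by 85 mm) begins 54 mm behind the grasp point. The pads swing forward as they close: fully open they stand 13 mm farther back than shut.
Start: joints at [-1.177, 0.507, -0.238, 1.5, 0.126, 1.149, -0.155], TCP at [0.178, 0.599, 0.231] pointing down, gripper open.
Joint ranges: [-3.08, 3.08], [-0.24, 2.05], [-1.43, 1.35], [0, 2.5], [-1.52, 4.66], [0.17, 1.96], [-2.89, 2.89]. Speed limits (rad/s): [2.39, 2.39, 3.14, 3.14, 3.14, 3.14, 3.14].

INTERFACE

Orientations are given as a unit quaternion [w, x, y, z].
In Python, from station import ctrl, get_state, vision, ticket, models gives the robot as it stands. Calls block until the motion is done:
- ctrl.movep(position, orientation): joint-space move of the TCP to a pose.
- ctrl.movel(position, frame=None, max_speed=0.15): straight line of the TCP; frame=None keeps the orientation; max_speed is the mean speed in m/s.
- ctrl.set_joints(angles): joint-space move.
- ctrl.ungrasp() and ctrl.close_gripper(force=None): open the fingers fully, or close them until they stop; force is the grip in N (None keeps the last).
- ctrl.pause(seconds).
- ctrl.ik(position, orientation): joint angles nearest the present ones, or None.
- get_state(): the state.
- vision.grab_frame(name): name is "scene" or "top" or "wrist"; returns (picture, depth): 420x560x3 uint8, blue, green, red; 420x560 float32, m along the optical axis (not along the pixel's ray), 0 where there is no reading.
- vision.camera_info(name): a dict with "mtx" (3x3 intrinsics, pixels), "dist_coeffs" ([k1, k2, p1, p2, k3] as OpenCV has them; the pictures are not rectified), "R" (3x3) and "t" (3): a world point X has camera coordinates R X + t; the wrist camera has in their place "hand_eye" (4x4, takes a point from camera to tool coordinates, whose origin is the TCP and whose axes are the flange's). Camera axes: x right, y down, z forward; pixel columns grow to the right and rows downward; lengths in m; the calibration is good to about 2 mm. A picture is of the moment at which its call begins: read the wrist's pose just before it. camera_info takes no time and is no camera call.
A pose or a line that the arm cannot do raises ctrl.Unreachable and nothing moves.
- ticket.close_job(): hands the job in; it is judged then, once.
Trained networks look in the newest picture that a camera, given by its name, has taken for a name from the list of things; names that differ only in an ending like _2 or _b are one class to them, and where a whole thing is asked for, a point or a joint stands for the part that bears it (a point fixed in the world has none). Each returns a list of dicts, best first, with "p" (0 to 1); they miss things now and then, are a little off and sometimes report something else, mostly with a low value. They report only what shows in the picture. A call takes as long as a camera call.
- models.recognise(camera, target): "point" ([column, row] in pixels, amid what is visible of it).
- models.masks_of(camera, target): "mask" (420x560 bool, what is visible of it) and "point" ([column, row] in pixels, amid what is visible of it).
The state is a dict: "time": time; "qpos": joint angles; "qd": joint speeds; "tau": joint torques, N m; "tcp_pos": TCP position; "eef_rot": TCP orientation; "contact_force": force on the tool from outside, world axes, zero at the start; "wrist_torque": the same for the moment, N m; "width": finger opening in m; "gripper_force": force on a finger pad.
Only numpy, scipy, OpenCV 4.12 (cv2) and the standard library are available. Lean on these libraries where they do the work, as an engineer would, in place of code of your own. Each camera call takes 0.05 s, during which the arm holds its last target. There are 200 camera calls.

TASK

Roll the labelled specimen tube over on the floor of the tray until its paper label faces straight up, and only then pick it up and present it to the inspection camera: hold it steady in the air over the middle of the camera stand's round plate, its middle 15 cm above the bench, level, lying square across the camera's line of view (either end may point left) with the label still straight up. Finish while holding it there; do not put it down or let go. Leave the loose bone, the dropper bottle and the jar where they are.

Things in the scene. Friction and masses are not known exactly. Their poses are not given: they have to be found in the camera images.
- tube: Amber clear tube, 130 mm long, 30 mm thick, about 70 g, dry bone sealed in; lies on its side in the tray. Origin: its middle. Own x: from black cap (24 mm long) to white foot. Own z: out through the middle of the paper label (x 8 to 58 mm, 95 deg of arc), which starts 70 to 110 deg from up. Stays where rolled; closed fingertips pressed on top and dragged sideways roll it, moving it half as far.
- tray: Shallow grey plastic tray fixed to the bench, 340 mm (its x) by 370 mm (its y), rim 26 mm high, walls and floor 6 mm thick, a thin flat green mat in it (under 1 mm); the tube rests with its centre line 21 mm above the bench. Origin at the centre of the underside
- stand: Camera stand fixed to the bench: a round dark plate 140 mm in diameter, 8 mm high; a bar along own +x to a post 240 mm away with a small black camera at 205 mm height, lens 180 mm from the plate's axis, looking back along own -x at the point over the plate's middle. The tube must lie along the stand's own y. Origin at the centre of the plate's underside.
- view_point (a point): Point in the air over the middle of the stand's round plate, 150 mm above the bench, where the middle of the tube must be held. Its axes are those of the stand: x towards the camera, y across the view
- bone: Loose dry bone, 122 mm long, 42 mm over its knuckles, 22 mm high, lying along the tray's far (+x) end. Bystander. Origin at the centre of its underside
- dropper: Small white plastic bottle, 42 mm in diameter, 105 mm high, standing on the bench to the left (+y) of the tray. Bystander. Origin at the centre of its underside
- jar: Amber glass specimen jar with a grey lid, 76 mm in diameter, 90 mm high, standing on the bench to the right (-y) of the stand. Bystander. Origin at the centre of its underside

How it is judged:
On the way:
1. the tube, still down on the tray floor, has its label facing up (angle between tube's own z axis and vertical below 0.3 rad and z of tube in the frame of tray below 0.026 m and contact force between tube and tray above 0.1 N), for 0.3 s.
At the end, for the whole second after the job is handed in: Gripped in the air, touching neither stand nor tray: tube's middle within 25 mm of the view point sideways, 130-170 mm high, level within 0.18 rad, label within 0.35 rad of up, along the stand's y within 0.2 rad, at rest; bone, bottle and jar within 30 mm of their starts (contact force between the fingers and tube above 1 N and contact force between tube and stand below 0.05 N and contact force between tube and tray below 0.05 N and horizontal distance between tube and view_point below 0.025 m and height (world z) of tube between 0.13 and 0.17 m and angle between tube's own z axis and vertical below 0.35 rad and angle between tube's own x axis and vertical between 1.39 and 1.75 rad and angle between the x axis of tube and the y axis of view_point, either way round below 0.2 rad and linear speed of tube below 0.02 m/s and angular speed of tube below 0.2 rad/s and distance of each of bone, dropper, jar from where it was at the start of the episode below 0.03 m); the arm keeps its last pose, push and grip.
It fails at once if a bystander was disturbed (distance of any of bone, dropper, jar from where it was at the start of the episode above 0.03 m).
It also fails if it takes over 58 s, if anything falls off the work surface, if the arm or the gripper's body presses on something with over 40 N, if the wrist force passes 120 N, or if a joint passes its speed limit or range.

## Working session

There is one attempt and no reset: what is moved stays moved. The work goes in short steps, each a Python script; the robot and the scene stay as the last script left them, time stands still between calls to the robot, and variables do not carry over. Pictures are saved under pics/ and viewed, at most 10 in all, crops included, and the job is handed in when it is done.

```bash
mkdir -p pics; cat > h.py <<'E'
import numpy as np, cv2
from station import ctrl, get_state, vision, ticket, models
from scipy.spatial.transform import Rotation as R
def q2R(q): return R.from_quat([q[1],q[2],q[3],q[0]]).as_matrix()
def R2q(M):
    q=R.from_matrix(M).as_quat(); return [q[3],q[0],q[1],q[2]]
def down(yaw):
    "tool z down, tool y axis at world angle yaw"
    y=np.array([np.cos(yaw),np.sin(yaw),0]); z=np.array([0,0,-1.]); return R2q(np.column_stack([np.cross(y,z),y,z]))
def pts(name,mask,depth,st=None):
    "world points for mask pixels"
    c=vision.camera_info(name); v,u=np.nonzero(mask&(depth>0)); d=depth[v,u]
    n=cv2.undistortPoints(np.column_stack([u,v]).astype(np.float64)[:,None],np.array(c["mtx"]),np.array(c["dist_coeffs"]))[:,0]
    P=np.column_stack([n*d[:,None],d])
    if "R" in c: return (P-np.array(c["t"]))@np.array(c["R"]),u,v
    H=np.array(c["hand_eye"]); P=P@H[:3,:3].T+H[:3,3]
    return P@q2R(st["eef_rot"]).T+np.array(st["tcp_pos"]),u,v
E
python3 - <<'E'
from h import *
s=get_state(); print(s["time"],s["tcp_pos"],s["eef_rot"],ctrl.pinch_z,s["width"])
for cam in ("top","scene"):
    im,d=vision.grab_frame(cam); cv2.imwrite(f"pics/{cam}0.png",im)
    for t in ("tube","tray","stand","bone","dropper","jar"):
        r=models.masks_of(cam,t)
        for k in r[:2]:
            P,u,v=pts(cam,k["mask"],d); 
            if len(P): print(cam,t,round(k["p"],2),np.round(k["point"]),len(P),np.median(P,0).round(3),np.percentile(P,2,axis=0).round(3),np.percentile(P,98,axis=0).round(3))
E
```

```text
0.0 [0.17796082 0.59859172 0.23042807] [-8.34627824e-05  1.43909734e-01  9.89590408e-01 -8.98147116e-04] -0.0187 0.08516637988392561
top tube 0.83 [226. 211.] 402 [0.53  0.164 0.032] [0.482 0.124 0.01 ] [0.579 0.21  0.041]
top tray 0.76 [219. 204.] 11530 [0.551 0.182 0.005] [ 0.385 -0.004 -0.003] [0.713 0.354 0.027]
top stand 0.96 [358. 200.] 2879 [ 0.563 -0.249  0.009] [ 0.454 -0.306 -0.   ] [ 0.765 -0.161  0.228]
top bone 0.49 [239. 164.] 235 [0.681 0.139 0.023] [0.665 0.086 0.006] [0.699 0.197 0.031]
top dropper 0.56 [143. 209.] 213 [0.537 0.419 0.068] [0.521 0.406 0.007] [0.559 0.439 0.106]
top jar 0.69 [422. 252.] 534 [ 0.389 -0.421  0.087] [ 0.357 -0.461  0.025] [ 0.421 -0.398  0.096]
scene tube 0.62 [326. 230.] 413 [0.545 0.161 0.031] [0.488 0.119 0.01 ] [0.588 0.213 0.036]
scene tray 0.74 [340. 244.] 11615 [0.584 0.178 0.005] [ 0.385 -0.007  0.001] [0.723 0.355 0.025]
scene stand 0.72 [162. 261.] 4639 [ 0.714 -0.258  0.01 ] [ 0.46  -0.32   0.001] [ 0.777 -0.162  0.227]
scene bone 0.56 [335. 270.] 316 [0.687 0.142 0.021] [0.672 0.083 0.013] [0.704 0.199 0.027]
scene dropper 0.69 [420. 221.] 452 [0.556 0.422 0.052] [0.537 0.408 0.003] [0.566 0.443 0.104]
scene jar 0.76 [102. 212.] 1015 [ 0.418 -0.426  0.061] [ 0.369 -0.462  0.003] [ 0.432 -0.397  0.091]
scene jar 0.5 [338. 244.] 11747 [0.584 0.179 0.005] [ 0.385 -0.008  0.001] [0.723 0.355 0.025]
```

```bash
python3 - <<'E'
from h import *
print(np.round(vision.camera_info("wrist")["hand_eye"],3))
im,d=vision.grab_frame("top"); k=models.masks_of("top","stand")[0]
P,u,v=pts("top",k["mask"],d)
hi=P[P[:,2]>0.1]; print("hi",len(hi),hi.mean(0),hi[:,2].max())
pl=P[(P[:,2]>0.004)&(P[:,2]<0.014)]
e=cv2.minEnclosingCircle; 
m=np.zeros(im.shape[:2],np.uint8); s=cv2.resize(im[120:300,100:480],None,fx=2.1,fy=2.1,interpolation=cv2.INTER_CUBIC); 
ctrl.movep([0.53,0.165,0.24],down(0.79-0.0)); st=get_state(); print(st["time"],st["tcp_pos"],st["qpos"])
w,dw=vision.grab_frame("wrist"); r=models.masks_of("wrist","tube")
for k in r[:2]:
    P,_,_=pts("wrist",k["mask"],dw,st); print(k["p"],k["point"],np.percentile(P,[2,50,98],axis=0).round(3))
cv2.imwrite("pics/w1.png",w); cv2.imwrite("pics/t1.png",s)
np.savez("pl.npz",pl=pl,hi=hi)
E
```

```text
[[-0.    -0.962 -0.274  0.069]
 [ 1.    -0.     0.    -0.   ]
 [-0.    -0.274  0.962 -0.142]
 [ 0.     0.     0.     1.   ]]
hi 458 [ 0.71882982 -0.27212372  0.21971817] 0.2360406946802156
2.8167 [0.52961293 0.1665719  0.23991118] [-0.38598793  0.38723059  0.05510145  1.67591158 -0.02446765  1.07915649
  0.46900706]
0.81 [281.2, 180.4] [[0.48  0.124 0.024]
 [0.528 0.173 0.033]
 [0.58  0.216 0.036]]
```

View pics/w1.png

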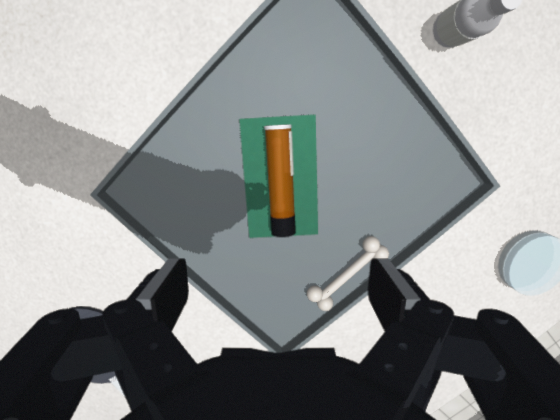

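View pics/t1.png

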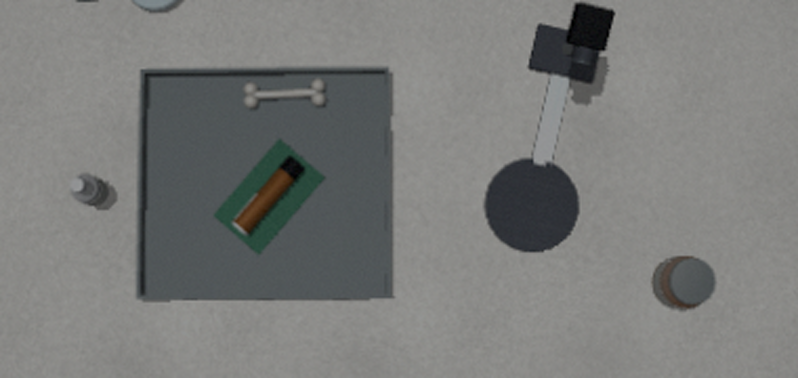

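```bash
cat >> h.py <<'E'
def wrays(st,uv):
    c=vision.camera_info("wrist"); n=cv2.undistortPoints(np.asarray(uv,float)[:,None],np.array(c["mtx"]),np.array(c["dist_coeffs"]))[:,0]
    H=np.array(c["hand_eye"]); M=q2R(st["eef_rot"])
    D=np.column_stack([n,np.ones(len(n))])@H[:3,:3].T@M.T
    return M@H[:3,3]+np.array(st["tcp_pos"]), D
def look(save=None,foot=(-1,1)):
    st=get_state(); im,d=vision.grab_frame("wrist"); r=models.masks_of("wrist","tube")
    if save: cv2.imwrite(save,im[40:330,120:440])
    m=r[0]["mask"].astype(np.uint8)
    m=cv2.morphologyEx(m,cv2.MORPH_CLOSE,np.ones((7,7)))
    v,u=np.nonzero(m); C,D=wrays(st,np.column_stack([u,v]))
    W=C+D*((0.023-C[2])/D[:,2])[:,None]
    (c,sz,ang)=cv2.minAreaRect((W[:,:2]*1000).astype(np.float32))
    a=np.deg2rad(ang+(0 if sz[0]>sz[1] else 90)); ax=np.array([np.cos(a),np.sin(a)])
    if ax@np.array(foot)<0: ax=-ax
    c=np.array(c)/1000; n=np.array([ax[1],-ax[0]])  # n: right of foot direction
    # rays against the cylinder
    m2=cv2.dilate(m,np.ones((5,5))); v,u=np.nonzero(m2); C,D=wrays(st,np.column_stack([u,v]))
    o=np.array([(C[:2]-c)@n,C[2]-0.021]); dd=np.column_stack([D[:,:2]@n,D[:,2]])
    A=(dd**2).sum(1);B=dd@o;q=B*B-A*(o@o-0.015**2); ok=q>0
    t=(-B-np.sqrt(np.maximum(q,0)))/A; p=o+dd*t[:,None]; th=np.degrees(np.arctan2(p[:,0],p[:,1]))
    s=(C[:2]-c+D[:,:2]*t[:,None])@ax
    hsv=cv2.cvtColor(im,cv2.COLOR_BGR2HSV)[v,u]
    w=(hsv[:,1]<90)&(hsv[:,2]>120)&ok&(s>.014)&(s<.050)
    out=dict(t=st["time"],p=r[0]["p"],c=c.round(4),yaw=np.degrees(np.arctan2(ax[1],ax[0])).round(1),size=np.round(sz,0),nw=int(w.sum()),
      th=np.percentile(th[w],[3,50,97]).round(0) if w.any() else None)
    vis=np.percentile(th[ok],[1,99]).round(0); out["vis"]=vis
    return out
E
python3 - <<'E'
from h import *
print(look())
z=np.load("pl.npz"); pl=z["pl"]
# circle: ransac-free robust fit on plate, bar excluded by dark plate colours not available -> use image
im,d=vision.grab_frame("top"); k=models.masks_of("top","stand")[0]
m=k["mask"]; g=cv2.cvtColor(im,cv2.COLOR_BGR2GRAY)
dark=(m&(g<75)); P,u,v=pts("top",dark,d); s=(P[:,2]<.03)&(P[:,0]<.64); P=P[s]
(c,r)=cv2.minEnclosingCircle((P[:,:2]*1000).astype(np.float32)); print("plate",c,r,P[:,2].mean())
P,u,v=pts("top",m&(g>95),d); P=P[(P[:,0]>.62)&(P[:,2]<.05)]; print("bar",len(P),P.mean(0)); 
b=P.mean(0)[:2]-np.array(c)/1000; print("dir",np.degrees(np.arctan2(b[1],b[0])))
f=cv2.fitLine((P[:,:2]).astype(np.float32),cv2.DIST_HUBER,0,.001,.001).ravel(); print(f,np.degrees(np.arctan2(f[1],f[0])))
P,u,v=pts("top",m,d); h=P[(P[:,2]>.15)];b=h.mean(0)[:2]-np.array(c)/1000;print("cam",np.degrees(np.arctan2(b[1],b[0])),b)
E
```

```text
{'t': 2.9167, 'p': 0.92, 'c': array([0.5326, 0.1678]), 'yaw': np.float64(138.4), 'size': array([ 31., 136.]), 'nw': 78, 'th': array([53., 62., 80.]), 'vis': array([-76.,  76.])}
plate (509.90728759765625, -220.01602172851562) 69.0693359375 0.007264394007791311
bar 292 [ 0.66495766 -0.25901463  0.00618728]
dir -14.118297223364745
[ 0.97732055 -0.21176538  0.6714914  -0.2615382 ] -12.225827
cam -14.027976550248768 [ 0.20708831 -0.05174033]
```

```bash
cat >> h.py <<'E'
def stroke(c,yaw,deg,sgn=-1,F=6.0,yt=None):
    "roll tube: tip moves along sgn*n"
    a=np.radians(yaw); n=np.array([np.sin(a),-np.cos(a)])*sgn
    L=2*0.015*np.radians(deg); p0=np.array(c)-n*L/4; p1=p0+n*L
    q=get_state()["eef_rot"] if yt is None else down(np.radians(yt))
    ctrl.movep([*p0,0.048],q); f0=np.array(get_state()["contact_force"])
    z=0.040
    ctrl.movel([*p0,z],max_speed=0.05)
    while z>0.027:
        f=np.array(get_state()["contact_force"])-f0
        if abs(f[2])>F: break
        z-=0.001; ctrl.movel([*p0,z],max_speed=0.05)
    print("press",z,f.round(1),get_state()["tcp_pos"].round(4),get_state()["time"])
    ctrl.movel([*p1,z],max_speed=0.03)
    s=get_state(); print("drag",(np.array(s["contact_force"])-f0).round(1),s["tcp_pos"].round(4),s["time"])
    ctrl.movel([*p1,0.055],max_speed=0.1)
E
python3 - <<'E'
from h import *
ctrl.close_gripper(30)
for y in (138.4,-41.6):
    q=ctrl.ik([.5326,.1678,.06],down(np.radians(y))); print(y,None if q is None else np.round(q,2))
c=np.array([.5326,.1678]); stroke(c,138.4,40,yt=-41.6)
ctrl.movel([*c,0.2],max_speed=.3); print(look("pics/w2.png"))
E
```

```text
138.4 [-0.16  0.61 -0.3   1.89  0.27  0.69  1.8 ]
-41.6 [-0.58  0.63  0.35  1.89 -0.33  0.68 -0.75]
press 0.034999999999999996 [-0.7  2.5  9.7] [0.5367 0.1723 0.0359] 6.5583
drag [-0.9  1.7  9.7] [0.5228 0.1565 0.0359] 7.4083
{'t': 8.3917, 'p': 0.57, 'c': array([0.5238, 0.1622]), 'yaw': np.float64(138.4), 'size': array([ 30., 137.]), 'nw': 486, 'th': array([15., 39., 82.]), 'vis': array([-65.,  82.])}
```

View pics/w2.png

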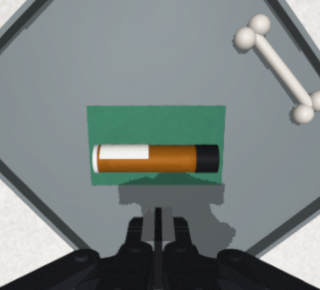

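```bash
python3 - <<'E'
from h import *
c=np.array([.5238,.1622]); a=np.radians(138.4); n=np.array([np.sin(a),-np.cos(a)])
for i in range(2):
    stroke(c,138.4,31); c=c-n*.015*np.radians(31)
ctrl.movep([*c,0.2],down(np.radians(48.4))); print(look("pics/w3.png"))
E
```

```text
press 0.034999999999999996 [-1.7 -0.   8.8] [0.5272 0.1658 0.0359] 10.7083
drag [-1.5  1.4  9.1] [0.5163 0.1535 0.0359] 11.4
press 0.034999999999999996 [-0.6 -0.1  9. ] [0.5218 0.1597 0.0359] 13.5583
drag [-0.9 -1.   9.2] [0.5109 0.1474 0.0359] 14.25
{'t': 15.7, 'p': 0.87, 'c': array([0.5131, 0.1496]), 'yaw': np.float64(138.5), 'size': array([ 30., 131.]), 'nw': 922, 'th': array([-43.,   7.,  70.]), 'vis': array([-76.,  75.])}
```

View pics/w3.png

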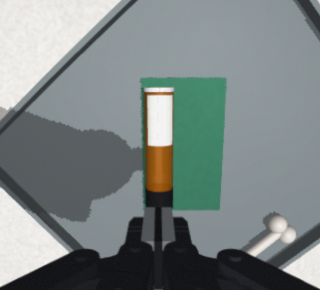

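```bash
python3 - <<'E'
from h import *
ctrl.movep([.5131+.03,.1496-.03,0.13],down(np.radians(48.4)))
st=get_state(); im,d=vision.grab_frame("wrist"); k=models.masks_of("wrist","tube")[0]; print(k["p"],look())
x,y=map(int,k["point"]); cr=im[max(0,y-110):y+110,max(0,x-60):x+60]
cv2.imwrite("pics/w4.png",cv2.resize(cr,None,fx=2.6,fy=2.6,interpolation=cv2.INTER_NEAREST))
print(x,y)
for r in (y-45,y-30,y-15,y): print(r,[tuple(int(q) for q in im[r,j]) for j in range(x-30,x+31,2)])
E
```

```text
0.65 {'t': 16.325, 'p': 0.82, 'c': array([0.5147, 0.1489]), 'yaw': np.float64(138.8), 'size': array([ 31., 137.]), 'nw': 1646, 'th': array([-45.,   5.,  64.]), 'vis': array([-75.,  75.])}
284 150
105 [(158, 153, 146), (157, 154, 145), (157, 153, 145), (115, 126, 92), (81, 100, 51), (47, 69, 65), (17, 58, 95), (160, 173, 182), (221, 226, 225), (230, 233, 232), (236, 240, 240), (237, 241, 240), (243, 243, 243), (243, 242, 243), (241, 241, 241), (244, 243, 243), (244, 243, 243), (244, 243, 243), (242, 243, 244), (243, 243, 243), (238, 241, 240), (234, 238, 238), (225, 229, 228), (211, 218, 218), (71, 98, 103), (108, 136, 69), (108, 136, 69), (109, 138, 69), (110, 139, 68), (112, 139, 70), (110, 138, 69)]
120 [(158, 154, 145), (158, 155, 146), (159, 154, 147), (135, 141, 117), (71, 89, 46), (51, 72, 58), (14, 57, 93), (135, 152, 167), (220, 225, 224), (226, 230, 229), (235, 239, 238), (237, 241, 240), (241, 243, 244), (244, 244, 244), (243, 243, 244), (243, 243, 244), (244, 243, 244), (243, 243, 243), (241, 244, 244), (242, 243, 244), (235, 238, 237), (233, 237, 236), (223, 228, 227), (1
[... 428 characters left out ...]
(242, 243, 244), (242, 243, 244), (234, 238, 238), (232, 238, 237), (220, 225, 224), (187, 198, 202), (87, 114, 87), (108, 136, 69), (108, 136, 67), (108, 137, 68), (110, 138, 69), (110, 137, 68), (110, 138, 68)]
150 [(156, 152, 144), (156, 152, 143), (155, 152, 144), (129, 131, 116), (97, 119, 62), (62, 81, 49), (19, 59, 92), (17, 66, 112), (20, 76, 125), (23, 81, 135), (30, 88, 143), (39, 94, 152), (51, 106, 168), (59, 115, 179), (63, 121, 185), (64, 122, 187), (59, 116, 180), (52, 108, 169), (38, 97, 158), (33, 93, 153), (25, 88, 147), (17, 81, 137), (20, 80, 129), (20, 71, 112), (91, 118, 76), (108, 136, 68), (110, 138, 69), (107, 135, 66), (107, 134, 67), (108, 134, 67), (108, 135, 67)]
```

View pics/w4.png

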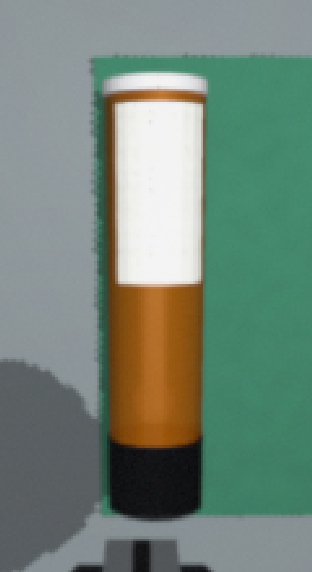

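```bash
python3 - <<'E'
from h import *
c=np.array([.5137,.1493]); stroke(c,138.5,6)
a=np.radians(138.6); n=np.array([np.sin(a),-np.cos(a)]); c=c-n*.0016
ctrl.movel([c[0]+.03,c[1]-.03,0.13],max_speed=.2)
st=get_state(); im,d=vision.grab_frame("wrist"); k=models.masks_of("wrist","tube")[0]; print(look())
x,y=map(int,k["point"])
for r in (y-40,y-20): print(r,x,[int(im[r,j,0]) for j in range(x-26,x+26)],[int(im[r,j,2]) for j in range(x-26,x+26)])
v=np.radians(-13.5); vp=np.array([.5099,-.2200])
for yy in (np.degrees(v),np.degrees(v)+180):
    q=ctrl.ik([*vp,.14],down(np.radians(yy))); print(yy,None if q is None else np.round(q,2))
q=ctrl.ik([*c,.01],down(np.radians(48.5)));print(q)
E
```

```text
press 0.034999999999999996 [-0.8  3.3  8.1] [0.515  0.1506 0.0359] 18.4417
drag [-1.5  3.1  9.5] [0.5127 0.148  0.0359] 18.7
{'t': 19.7333, 'p': 0.73, 'c': array([0.5136, 0.1479]), 'yaw': np.float64(138.6), 'size': array([ 31., 137.]), 'nw': 1698, 'th': array([-49.,   1.,  57.]), 'vis': array([-77.,  74.])}
111 282 [158, 158, 159, 155, 134, 98, 71, 56, 35, 43, 122, 186, 208, 213, 224, 228, 229, 231, 232, 239, 240, 239, 234, 238, 242, 244, 244, 244, 243, 244, 244, 243, 242, 243, 243, 241, 237, 235, 236, 235, 227, 222, 218, 164, 77, 54, 98, 108, 108, 109, 109, 108] [145, 145, 145, 142, 123, 84, 50, 54, 76, 99, 156, 201, 215, 218, 228, 233, 234, 235, 235, 241, 243, 243, 237, 241, 243, 244, 244, 244, 243, 244, 244, 244, 244, 243, 244, 243, 240, 240, 240, 239, 231, 227, 224, 194, 131, 92, 71, 68, 68, 67, 67, 68]
131 282 [157, 156, 156, 155, 131, 98, 76, 62, 42, 32, 96, 183, 215, 219, 224, 231, 234, 235, 234, 240, 242, 244, 244, 243, 243, 243, 244, 244, 244, 244, 244, 244, 245, 244, 244, 241, 239, 240, 240, 235, 228, 227, 220, 135, 58, 75, 103, 107, 109, 110, 109, 109] [145, 143, 144, 143, 121, 84, 54, 49, 74, 96, 140, 197, 220, 222, 228, 234, 237, 238, 237, 241, 243, 244, 244, 244, 244, 244, 244, 244, 244, 244, 244, 244, 244, 244, 244, 243, 242, 243, 242, 239, 231, 229, 225, 171, 117, 86, 73, 68, 69, 70, 69, 68]
-13.5 [ 0.2   0.5   0.25  1.82 -0.16  0.84  0.29]
166.5 [ 0.77  0.55 -0.63  1.81  0.4   0.91  2.87]
[-0.29681199  0.64907028 -0.04621277  1.99037859  0.05791895  0.50336688
  0.46209982]
```

```bash
python3 - <<'E'
from h import *
c=[.5130,.1478]
ctrl.movel([*c,.09],max_speed=.2); ctrl.ungrasp()
q=down(np.radians(48.6)); ctrl.movep([*c,.07],q); ctrl.movel([*c,.010],max_speed=.06)
print(get_state()["contact_force"].round(1),get_state()["time"])
ctrl.close_gripper(50); s=get_state(); print("w",s["width"],s["gripper_force"],s["contact_force"].round(1),s["tcp_pos"].round(4))
ctrl.movel([*c,.139],max_speed=.1); s=get_state(); print("w",s["width"],s["gripper_force"],s["contact_force"].round(1),s["time"])
vp=[.5099,-.2200]
ctrl.movep([.5115,-.02,.145],down(np.radians(18)))
ctrl.movep([*vp,.139],down(np.radians(-13.5)))
ctrl.pause(.3); s=get_state(); print(s["tcp_pos"].round(4),s["width"],s["time"])
im,d=vision.grab_frame("top"); 
k=models.masks_of("top","tube")
for cam in ("top","scene"):
    im,d=vision.grab_frame(cam)
    for t in ("tube","bone","dropper","jar"):
        k=models.masks_of(cam,t)
        if k: P,_,_=pts(cam,k[0]["mask"],d); print(cam,t,k[0]["p"],np.round(k[0]["point"]),np.percentile(P,[2,50,98],axis=0).round(3).tolist())
    o=im[60:360] if cam=="scene" else im[150:280,290:450]
    cv2.imwrite(f"pics/f_{cam}.png",o if cam=="scene" else cv2.resize(o,None,fx=4,fy=4,interpolation=cv2.INTER_CUBIC))
w,_=vision.grab_frame("wrist"); cv2.imwrite("pics/f_wrist.png",w)
E
```

```text
[ 0.2 -0.1  0.7] 22.4583
w 0.02854134009183075 49.1171658039093 [-1.7 -0.5  4.3] [0.5131 0.1479 0.0103]
w 0.028166102923873827 49.288256764411926 [ 0.3  0.2 -1.5] 24.4583
[ 0.5103 -0.2188  0.139 ] 0.02844050193740536 26.2833
top tube 0.53 [348. 211.] [[0.505, -0.198, 0.152], [0.518, -0.178, 0.162], [0.534, -0.156, 0.171]]
top bone 0.47 [238. 165.] [[0.664, 0.084, 0.002], [0.681, 0.138, 0.022], [0.697, 0.201, 0.031]]
top dropper 0.8 [142. 209.] [[0.521, 0.406, 0.008], [0.538, 0.419, 0.067], [0.559, 0.436, 0.108]]
top jar 0.61 [422. 255.] [[0.356, -0.463, 0.006], [0.388, -0.421, 0.086], [0.423, -0.397, 0.096]]
scene tube 0.71 [182. 199.] [[0.343, -0.284, 0.0], [0.52, -0.205, 0.157], [0.541, -0.155, 0.166]]
scene bone 0.75 [332. 270.] [[0.666, 0.084, 0.005], [0.686, 0.141, 0.02], [0.704, 0.202, 0.027]]
scene dropper 0.6 [424. 219.] [[0.536, 0.409, 0.003], [0.556, 0.423, 0.054], [0.567, 0.447, 0.104]]
scene jar 0.56 [101. 210.] [[0.367, -0.464, 0.004], [0.418, -0.427, 0.062], [0.432, -0.397, 0.091]]
```

View pics/f_wrist.png

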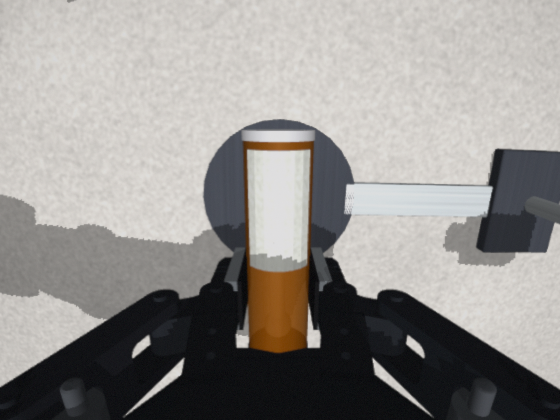

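View pics/f_scene.png

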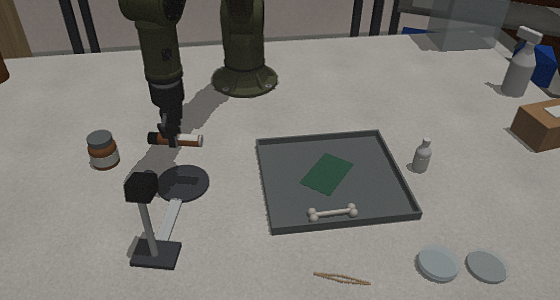

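View pics/f_top.png

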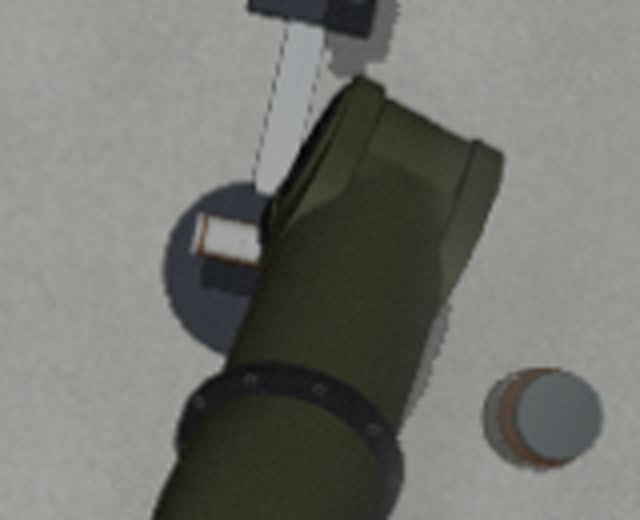

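The wrist picture shows the label facing up, centred between columns 247 and 312. The plate is centred at column 279 and the stand's bar runs level at row 198, so the tube lies square over the plate. The scene and top pictures show the bone, bottle and jar where they started.

```bash
python3 -c "
from h import *
print(get_state()['gripper_force']); print(ticket.close_job())"
```

```text
49.2829692363739
the job is handed in; nothing more can be done
None
```

I rolled the tube until its label faced up on the tray floor, then picked it up and handed the job in at about 27 s, holding it label-up and level, about 150 mm above the bench over the middle of the stand plate; bone, bottle and jar stayed put, and no verdict came back.

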